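# Load the torch, start the bayonet lid and hold it half-way to the lock

### The job

Drop the two battery cells, one at a time and nub end up, into the bore of the torch that stands tail-up in the wooden jig, then put its bayonet lid in, press it down against the spring and twist it clockwise half-way to the lock, so that its bar grip lines up with the narrow rib on the tube. Do not let it go on to the lock click, not even for a moment. Finish holding it there: keep your grip on the lid, which springs back if let go, and leave the other things on the bench where they are.

Things in the scene. Friction and masses are not known exactly. Their poses are not given: they have to be found in the camera images.
- torch: Aluminium torch, fixed upright, lens head down, in a 130 mm square, 8 mm thick dark wooden jig with four 30 mm corner pegs; place and yaw vary. Tube 70 mm across, tail open upwards. Origin on its axis at bench level, z up, entry slots on its +x and -x. Lid lugs turn clockwise (from above) from the slots under the ledge, against a light return spring (0.07 to 0.18 N m); the other way is blocked.
- torch_mouth (a point): Centre of the open tail at the rim, 125 mm above the bench. A ledge 5 mm thick leaves a mouth 42 mm across; below it a chamber 55 mm across with its floor 16 mm below the rim; from the floor a funnel leads into the central bore, 29.5 mm across from 20 mm below the rim. On the spring pad at the bottom two cells reach to 3 mm below the rim; it yields 13 mm, 0.5 N per mm, preload 1.5 N.
- torch_slot (a point): At the rim, 24 mm from the axis on torch +x: middle of one of the two entry slots in the ledge (the other on -x), about 11.5 mm wide, reaching 27 mm from the axis.
- half_rib (a point): Top of a narrow rib (3 mm wide, 30 mm tall, sticking out 4 mm) on the outside of the tube, just under the rim, 38 mm from the axis and 40 degrees (0.70 rad) clockwise from the +x slot: the half-way mark. Another lies across the tube.
- lock_rib (a point): Top of a wide rib (10 mm wide, otherwise the same), 80 degrees (1.40 rad) clockwise from the +x slot: the lock mark. There the lugs spring up 3 mm into notches and click in (it can begin to catch from 70 degrees, 1.22 rad). Another lies across the tube.
- lid: Loose aluminium bayonet lid, about 80 g, 46 mm high, standing on its plug. Origin: centre of the plug's underside, z up. Plug 39 mm across and 13 mm long; two lugs at its bottom on the lid's +x and -x axis, 8.5 mm wide, 5 mm high, out to 26 mm from the axis; flange 62 mm across, 13 to 18 mm above the origin. Same after half a turn: fits both ways round.
- lid_grip (a point): On the lid's axis, 40 mm above its origin, in the dark bar grip: 46 mm long along lid x, 12 mm thick along y, 18 to 46 mm above the lid's origin. The lugs are free to turn under the ledge while the lid's origin is 10 to 13 mm below the torch's rim (at 13 mm the flange meets the rim); the spring then pushes the lid up with about 3 to 5 N.
- cell_a: Battery cell, a cylinder 26 mm in diameter and 50 mm high including the 12 mm wide, 1.5 mm high nub on its top end; about 65 g; standing upright, nub up. Origin: centre of its underside, z up.
- cell_b: The other battery cell, the same as cell_a; either may go in first.
- g_clamp: Small steel G-clamp lying flat, 90 x 85 x 16 mm; a bystander, to be left where it is. Origin: centre of its underside.
- staple_carton: Cardboard carton of staples, 90 x 45 x 30 mm; a bystander, to be left where it is. Origin: centre of its underside.
- glue: White glue bottle, 56 mm across, 130 mm high; a bystander, to be left where it is. Origin: centre of its underside.
- offcut: Wooden offcut, 60 x 110 x 22 mm; a bystander, to be left where it is. Origin: centre of its underside.
- screw_jar: Glass jar with a steel cap, 60 mm across, 60 mm high; a bystander, to be left where it is. Origin: centre of its underside.
- tape_roll: Roll of grey tape lying flat, 90 mm across, 24 mm high; a bystander, to be left where it is. Origin: centre of its underside.
- wrench: Wrench lying flat; a bystander, to be left where it is. Origin: centre of its underside.
- tape_measure: Tape measure, 60 x 30 x 50 mm; a bystander, to be left where it is. Origin: centre of its underside.

How it is judged:
By the outcome, as a careful person would: the job done as asked, in the order asked, and still so for the second after the job is handed in, while the arm keeps its last pose, push and grip.
It also fails if it takes over 72 s, if anything falls off the work surface, if the arm or the gripper's body presses on something with over 40 N, if the wrist force passes 120 N, or if a joint passes its speed limit or range.

### The arm

A 6-joint arm with a two-finger parallel gripper is mounted at the origin on the work surface. World frame = base frame: x ahead of the robot, y to its left, z up, the work surface at z = 0. Lengths are in mm, angles in degrees, forces in N, time in s.
With the tool pointing down it reaches from about 300 to 850 mm from the base axis. Payload 4.2 kg.
Tool frame: the origin (TCP) lies midway between the tips of the shut fingers; the grasp point (between the pads) lies 19 mm behind it; z points along the fingers, y is the line along which they close (so a half turn about z gives the same grasp; the last joint's range is limited). The gripper opens to 91 mm and grips with 3 to 60 N. Pads are 32 mm wide; open, the fingers measure 118 mm over their backs; the gripper's body (76 mm by 178 mm) begins 60 mm behind the grasp point.
Start: joints at [-76.318, 18.312, 89.639, -0, 72.044, -1.146], TCP at [147.157, -555.867, 213.976] pointing down, gripper open.
Joint ranges: [-177.97, 177.97], [-48.28, 115.42], [12.27, 149.76], [-77.06, 257.06], [2.81, 150.46], [-146.56, 146.56]. Speed limits (degrees/s): [147.25, 147.25, 180, 180, 180, 180].

### API

Orientations are given as [roll, pitch, yaw] about the fixed x, y, z axes, in that order (R = Rz(yaw) Ry(pitch) Rx(roll)).
In Python, from workcell import env gives the robot as it stands.
- The arm moves only by the tool advance, called after ">>>" in YAML: its name, and indented under it one key for each argument. Schema: {"type":"object","properties":{"ticks":{"type":"array","items":{"type":"array","prefixItems":[{"type":"array","items":{"type":"number"},"minItems":3,"maxItems":3},{"type":"array","items":{"type":"number"},"minItems":3,"maxItems":3}],"minItems":2,"maxItems":2},"minItems":1,"maxItems":8},"aperture":{"type":"number"},"grip_n":{"type":"number"},"only":{"type":"string"},"quiet":{"type":"boolean"},"lines":{"type":"string"}},"required":["ticks"],"additionalProperties":false}. ticks is a list of rows, 1 to 8 of them, each written [[dx, dy, dz], [rx, ry, rz]]: dx, dy, dz in shares of the most that a row can go, 1 being 50 mm, then a rotation vector rx, ry, rz in degrees; each row shifts and turns the commanded pose from where the row before left it, along the tool's axes as they then stand; what a row does not reach is not made up. A row lasts 1/10 s, in which the tool goes at most 50 mm and 8.59 degrees, less where a joint would pass 70% of its speed; a pose out of reach is approached as far as the arm can. aperture is the finger opening in mm, set as the call begins (left out keeps the last). The fingers move at their own pace and stop on an object; grip_n is the grip in N (left out, the last holds). Time passes only in rows, so rows that do not move let the fingers close. The tool returns the time, the measured TCP pose, the force, the opening and the grip force at its end. only (a regular expression) keeps the lines of the reply that match it, lines (a string "A,B") keeps lines A to B, and quiet returns only ok. Input that does not fit is refused with a message, and nothing moves.
- env.state(): the state, without advancing time (a new reading comes with each control period).
- env.grab_frame(name): name is "side" or "top" or "wrist"; returns the picture (384x512x3 uint8, blue, green, red); there is no depth.
- env.camera_model(name): a dict with "fx", "fy", "cx", "cy" (pixels), "T" (4x4, takes a point from camera to world coordinates). Camera axes: x right, y up, looking along -z (the intrinsics and any distortion apply to the point x, -y, -z); pixel columns grow to the right and rows downward; lengths in mm; the calibration is good to about 2 mm. A picture is of the moment at which its call begins: read the wrist's pose just before it. camera_model takes no time and is no camera call; for the wrist camera it gives the pose at the moment of the call.
- env.job_done(): hands the job in; it is judged then, once.
The state is a dict: "time_s": time; "qpos": joint angles; "qvel": joint speeds; "effort": joint torques, N m; "ee_pos": TCP position; "ee_rot": TCP orientation; "force": force on the tool from outside, world axes, zero at the start; "torque": the same for the moment, N m; "gripper_width": finger opening in mm; "gripper_force": force on a finger pad.
Only numpy, scipy, OpenCV 4.12 (cv2) and the standard library are available. Lean on these libraries where they do the work, as an engineer would, in place of code of your own. Each camera call takes 0.05 s, during which the arm holds its last target. There are 200 camera calls.

## Working session

There is one attempt and no reset: what is moved stays moved. The work goes in short steps, Python scripts to look and compute and a tool call to move; the robot and the scene stay as the last step left them, time stands still between calls to the robot, and variables do not carry over. Pictures are saved under pics/ and viewed, at most 10 in all, crops included, and the job is handed in when it is done.

```bash
ls; mkdir -p pics; python3 - <<'E'
from workcell import env
import cv2,numpy as np
s=env.state();print(s)
for n in ("side","top","wrist"):
    m=env.camera_model(n);print(n,{k:(np.round(v,3).tolist() if k=="T" else v) for k,v in m.items()})
    cv2.imwrite(f"pics/{n}0.png",env.grab_frame(n))
a=cv2.imread("pics/top0.png");cv2.imwrite("pics/top0b.png",cv2.resize(a,(800,600)))
a=cv2.imread("pics/side0.png");cv2.imwrite("pics/side0b.png",cv2.resize(a,(800,600)))
E
```

```text
pics
workcell.py
{'time_s': 0.0, 'qpos': array([-7.63165691e+01,  1.83502408e+01,  8.97065040e+01, -1.54454991e-04,
        7.20422300e+01, -1.14534886e+00]), 'qvel': array([-0.01725548, -0.06434401, -0.12887666, -0.08493795,  0.03085223,
        0.07879697]), 'effort': array([ 1.93815773e-03, -4.12455583e+01, -2.31969827e+01,  7.29674217e-02,
        4.59095836e-02, -1.52419493e-04]), 'ee_pos': array([ 147.04773293, -555.36265197,  213.13364186]), 'ee_rot': array([-1.79901042e+02, -1.83156523e-03,  1.48288259e+01]), 'force': array([0.69807676, 0.80461312, 0.36215491]), 'torque': array([ 0.03830566,  0.01387001, -0.01408179]), 'gripper_force': 0.0, 'gripper_width': 91.45962742368998}
side {'fx': 435.3058908701035, 'fy': 435.3058908701035, 'cx': 254.33088855320807, 'cy': 197.48089386686354, 'T': [[0.997, 0.056, -0.058, 520.538], [-0.08, 0.648, -0.757, -1009.118], [-0.005, 0.759, 0.651, 927.603], [0.0, 0.0, 0.0, 1.0]]}
top {'fx': 480.9636888036724, 'fy': 480.9636888036724, 'cx': 259.49833592285705, 'cy': 194.0969686877957, 'T': [[0.004, 0.996, -0.094, 465.54], [-1.0, 0.003, -0.019, -43.81], [-0.019, 0.094, 0.995, 1311.083], [0.0, 0.0, 0.0, 1.0]]}
wrist {'fx': 310.0368400332582, 'fy': 310.0368400332582, 'cx': 253.97358912994406, 'cy': 188.76686568303288, 'T': [[0.256, 0.933, 0.252, 218.283], [-0.967, 0.248, 0.066, -537.26], [-0.001, -0.26, 0.966, 384.183], [0.0, 0.0, 0.0, 1.0]]}
```
View pics/top0b.png

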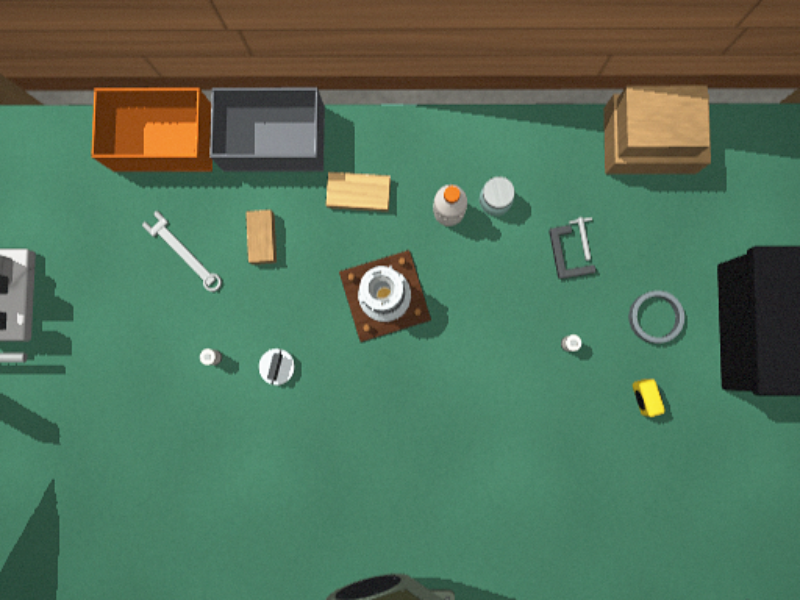

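View pics/side0b.png

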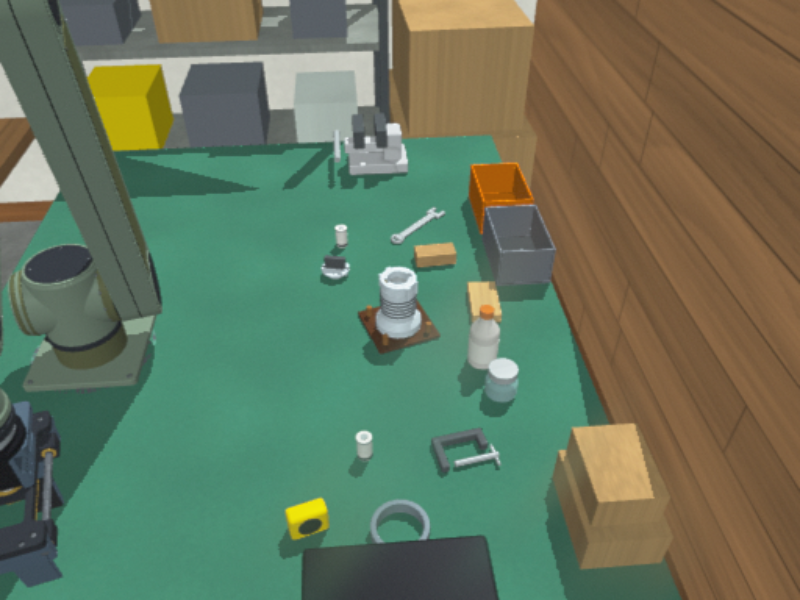

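The top view shows the cells at (209,353) and (572,340), the lid at (277,367) with its bar near vertical, and the torch mouth at (384,288). In the side view the cells' tops are at (341,228) and (364,436), the lid bar top at (335,261) and the mouth at (398,275).

```bash
cat > h.py <<'E'
from workcell import env
import cv2,numpy as np
from scipy.spatial.transform import Rotation as R
def ray(m,uv):
    T=np.array(m["T"]);d=np.array([(uv[0]-m["cx"])/m["fx"],-(uv[1]-m["cy"])/m["fy"],-1]);return T[:3,3],T[:3,:3]@d
def proj(m,p):
    T=np.array(m["T"]);c=T[:3,:3].T@(np.asarray(p,float)-T[:3,3]);return np.array([m["cx"]+m["fx"]*c[0]/-c[2],m["cy"]+m["fy"]*c[1]/c[2]])
def onz(m,uv,z):
    o,d=ray(m,uv);return o+d*(z-o[2])/d[2]
def tri(*obs):
    A=np.zeros((3,3));b=np.zeros(3);L=[]
    for m,uv in obs:
        o,d=ray(m,uv);d=d/np.linalg.norm(d);P=np.eye(3)-np.outer(d,d);A+=P;b+=P@o;L.append((P,o))
    x=np.linalg.solve(A,b);return x,[round(float(np.linalg.norm(P@(x-o))),1) for P,o in L]
def plan(p,yaw):
    "tool-axes shift and rotation from measured pose to TCP p pointing down with yaw"
    s=env.state();r0=R.from_euler("xyz",s["ee_rot"],degrees=True);r1=R.from_euler("xyz",[180,0,yaw],degrees=True)
    print("t",round(s["time_s"],2),"shift",np.round(r0.inv().apply(np.array(p)-s["ee_pos"]),1),"rot",np.round((r0.inv()*r1).as_rotvec(degrees=True),2))
E
python3 - <<'E'
from h import *
T=env.camera_model("top");S=env.camera_model("side");k=.64
for n,a,b in [("cellL",(209,353),(341,228)),("cellR",(572,340),(364,436)),("lid",(276,366),(335,261)),("torch",(384,288),(398,275))]:
    print(n,tri((T,np.array(a)*k),(S,np.array(b)*k)))
E
```

```text
cellL (array([495.5321871 , 310.82578961,  48.35472479]), [3.6, 3.6])
cellR (array([ 520.99400143, -298.97065632,   48.04382679]), [2.2, 2.2])
lid (array([477.0358661 , 199.40943587,  36.90465681]), [0.9, 0.9])
torch (array([600.17597592,  12.51469495, 133.9817869 ]), [0.1, 0.1])
```

```bash
python3 - <<'E'
from h import *
plan([521,-299,213],15)
E
```

```text
t 0.15 shift [ 427.1 -152.3    0.5] rot [-0.08 -0.   -0.17]
```

The rows are not in the units I measure in: shifts go in shares of 50 mm. I convert before sending: 43 mm is 0.86, 42 mm is 0.84.

>>> advance:
  ticks:
    - [[0.84, -0.3, 0], [0, 0, 0]]
    - [[0.86, -0.3, 0], [0, 0, 0]]
    - [[0.86, -0.3, 0], [0, 0, 0]]
    - [[0.86, -0.3, 0], [0, 0, 0]]
    - [[0.86, -0.3, 0], [0, 0, 0]]
    - [[0.86, -0.3, 0], [0, 0, 0]]
    - [[0.86, -0.3, 0], [0, 0, 0]]
    - [[0.84, -0.3, 0], [0, 0, 0]]
  aperture: 60

```text
time_s: 0.95
ee_pos: [448.4, -350.9, 213.8]
ee_rot: [-180.0, 0.0, 14.8]
force: [0.3, -1.4, -0.0]
gripper_width: 59.9
gripper_force: 0.0
```

>>> advance:
  ticks:
    - [[0.86, -0.32, 0], [0, 0, 0]]
    - [[0.84, -0.32, 0], [0, 0, 0]]
    - [[0, 0, 0], [0, 0, 0]]
    - [[0, 0, 0], [0, 0, 0]]
    - [[0, 0, 0], [0, 0, 0]]

```text
time_s: 1.45
ee_pos: [520.1, -300.1, 213.7]
ee_rot: [-180.0, 0.1, 14.8]
force: [-0.4, 0.3, -0.7]
gripper_width: 59.8
gripper_force: 0.0
```

```bash
cat > look.py <<'E'
from h import *
import sys
n=sys.argv[1];m=env.camera_model("wrist");f=env.grab_frame("wrist");cv2.imwrite(f"pics/{n}.png",f)
np.savez(f"pics/{n}.npz",**m)
s=env.state();print(s["time_s"],np.round(s["ee_pos"],1),np.round(s["ee_rot"],2))
E
python3 look.py cr1
```

```text
1.5 [ 519.9 -300.4  213.9] [-1.7999e+02  4.0000e-02  1.4750e+01]
```

View pics/cr1.png

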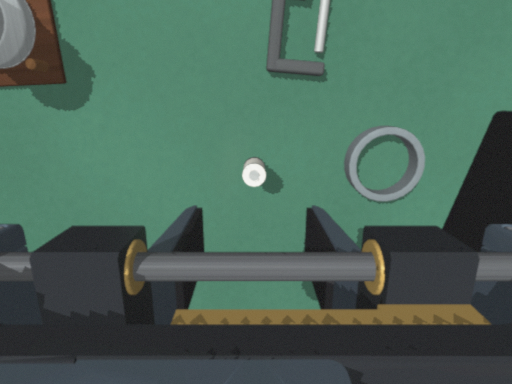

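The wrist view shows the cell's nub at (254.5,175) and its visible base edge near (255,158). The clamp is well clear.

```bash
python3 - <<'E'
from h import *
m=dict(np.load("pics/cr1.npz"))
f=cv2.imread("pics/cr1.png")
g=f[140:200,230:285].astype(int);w=(g.min(2)>150).astype(np.uint8)
n,l,st,c=cv2.connectedComponentsWithStats(w);print(st[1:],c[1:]+[230,140])
p=onz(m,(254.5,175),50);print(p, proj(m,env.state()["ee_pos"]))
T=env.camera_model("top");S=env.camera_model("side")
for q in (p,[p[0],p[1],0]): print(proj(T,q)/.64,proj(S,q)/.64)
print("tri",tri((m,(254.5,175)),(T,np.array([572,340])*.64),(S,np.array([364,435])*.64)))
plan([p[0],p[1],70],14.8)
E
```

```text
[[ 12  18  24  29 507]] [[253.1913215  173.13412229]]
[ 519.39094339 -301.52052935   50.        ] [253.44547138 233.89596062]
[573.86032959 342.25468525] [364.40866086 436.36248589]
[567.97394028 343.46332437] [365.49493302 455.38527624]
tri (array([ 520.57454051, -299.84238321,   51.5797134 ]), [1.8, 3.0, 1.7])
t 1.5 shift [ -0.7   1.  143.9] rot [-0.01  0.04 -0.05]
```

To row units: 45 mm is 0.9, 30 mm is 0.6.

>>> advance:
  ticks:
    - [[0, 0, 0.9], [0, 0, 0]]
    - [[0, 0, 0.9], [0, 0, 0]]
    - [[-0.01, 0.01, 0.9], [0, 0, 0]]
    - [[0, 0, 0.6], [0, 0, 0]]
    - [[0, 0, 0.42], [0, 0, 0]]
    - [[0, 0, 0], [0, 0, 0]]
    - [[0, 0, 0], [0, 0, 0]]

```text
time_s: 2.2
ee_pos: [520.3, -301.3, 28.5]
ee_rot: [180.0, -0.0, 14.7]
force: [0.3, 0.1, 0.5]
gripper_width: 60.3
gripper_force: 0.0
```

>>> advance:
  ticks:
    - [[0, 0, 0], [0, 0, 0]]
    - [[0, 0, 0], [0, 0, 0]]
    - [[0, 0, 0], [0, 0, 0]]
    - [[0, 0, 0], [0, 0, 0]]
    - [[0, 0, 0], [0, 0, 0]]
  aperture: 20
  grip_n: 15

```text
time_s: 2.7
ee_pos: [520.8, -300.3, 28.4]
ee_rot: [180.0, -0.0, 14.8]
force: [-0.9, -0.0, 3.0]
gripper_width: 25.6
gripper_force: 15.0
```

To row units: -12 mm is -0.24, -45 mm is -0.9.

>>> advance:
  ticks:
    - [[0, 0, -0.9], [0, 0, 0]]
    - [[0, 0, -0.9], [0, 0, 0]]
    - [[0, 0, -0.9], [0, 0, 0]]
    - [[0, 0, -0.9], [0, 0, 0]]
    - [[0, 0, -0.24], [0, 0, 0]]
    - [[0, 0, 0], [0, 0, 0]]

```text
time_s: 3.3
ee_pos: [521.6, -300.7, 222.2]
ee_rot: [179.8, -0.2, 14.8]
force: [-0.4, -0.3, -0.8]
gripper_width: 25.7
gripper_force: 15.0
```

```bash
python3 - <<'E'
from h import *
plan([545,-2,220],14.8)
E
```

```text
t 3.3 shift [  99.1 -282.8    1.5] rot [ 0.21 -0.19  0.04]
```

To row units: -41 mm is -0.82, -40 mm is -0.8.

>>> advance:
  ticks:
    - [[0.28, -0.8, 0], [0, 0, 0]]
    - [[0.28, -0.8, 0], [0, 0, 0]]
    - [[0.28, -0.8, 0], [0, 0, 0]]
    - [[0.28, -0.8, 0], [0, 0, 0]]
    - [[0.28, -0.82, 0], [0, 0, 0]]
    - [[0.28, -0.82, 0], [0, 0, 0]]
    - [[0.28, -0.82, 0.02], [0, 0, 0]]
    - [[0, 0, 0], [0, 0, 0]]

```text
time_s: 4.1
ee_pos: [541.6, 3.0, 216.0]
ee_rot: [-179.8, 0.3, 15.1]
force: [1.2, -1.6, -1.8]
gripper_width: 25.4
gripper_force: 15.0
```

>>> advance:
  ticks:
    - [[0, 0, 0], [0, 0, 0]]
    - [[0, 0, 0], [0, 0, 0]]

```text
time_s: 4.3
ee_pos: [542.2, -2.4, 217.4]
ee_rot: [-180.0, 0.2, 14.8]
force: [0.1, -0.4, -1.6]
gripper_width: 25.6
gripper_force: 15.0
```

```bash
python3 look.py t1; python3 - <<'E'
import cv2
a=cv2.imread("pics/t1.png");cv2.imwrite("pics/t1b.png",cv2.resize(a[0:260,100:420],None,fx=2.2,fy=2.2,interpolation=cv2.INTER_CUBIC))
E
```

```text
4.35 [542.5  -2.7 217.8] [-1.800e+02  1.200e-01  1.476e+01]
```

View pics/t1b.png

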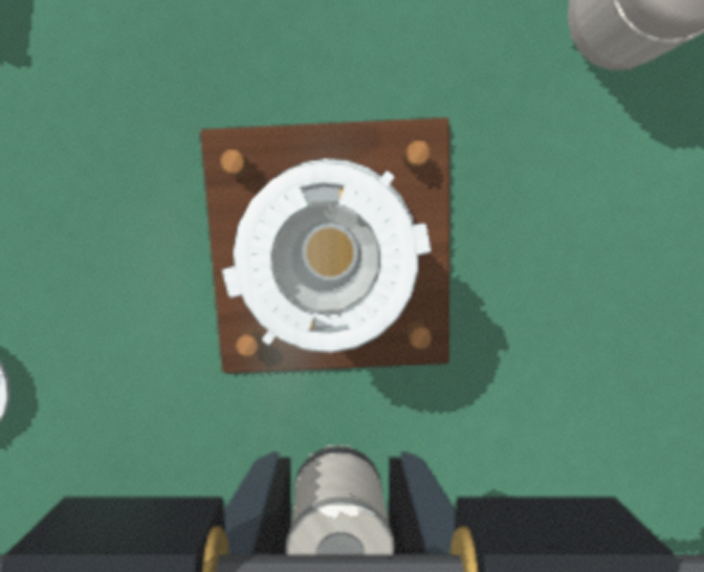

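The mouth is centred near (326,257) in the crop. The slots are up (322,190) and down (331,326), the narrow ribs at (391,175) and (265,342), and the wide ribs at (429,237) and (224,283). The held cell hangs straight.

```bash
python3 - <<'E'
from h import *
from scipy.optimize import least_squares
m=dict(np.load("pics/t1.npz"));T=env.camera_model("top");S=env.camera_model("side")
raw=lambda p:(np.array(p)+.5)/2.2-.5+np.array([100,0])
f=cv2.imread("pics/t1.png")
w=(f.min(2)>165).astype(np.uint8);w[:60]=0;w[175:]=0
c=max(cv2.findContours(w,0,2)[0],key=cv2.contourArea)
h=cv2.convexHull(c);print("hull",cv2.boundingRect(h))
obs=[(0,27,(322,185)),(180,27,(331,331)),(-40,39,(391,175)),(140,39,(265,342)),(-80,39,(429,237)),(100,39,(224,283)),
]
U=np.array([raw(o[2]) for o in obs])
def mod(q):
    return np.array([proj(m,[q[0]+r*np.cos(q[3]+np.radians(a)),q[1]+r*np.sin(q[3]+np.radians(a)),q[2]]) for a,r,_ in obs])
s=least_squares(lambda q:(mod(q)-U).ravel(),[600,12,125,.2]);q=s.x
print(q[:3],np.degrees(q[3]));print(np.round(s.fun.reshape(-1,2),1).tolist())
# fix z=125
s2=least_squares(lambda p:(mod([p[0],p[1],125,p[2]])-U).ravel(),[600,12,.2]);print(s2.x[:2],np.degrees(s2.x[2]))
print("tri mouth",tri((m,raw((326,257))),(T,np.array([384,288])*.64),(S,np.array([398,275])*.64)))
# rim circle fit: edges where white rim at r=35
cx=onz(m,raw((326,256)),125);print(cx)
# cell bottom outline far edge at r=13 along +tool x
s=env.state();print(s["ee_pos"]); e=s["ee_pos"];yaw=np.radians(14.8);tx=np.array([np.cos(yaw),np.sin(yaw),0])
b=e+[0,0,-28.4];print("pred cell bottom far edge",(proj(m,b+13*tx)-[100,0]+.5)*2.2,"nub",(proj(m,e+[0,0,21.6])-[100,0]+.5)*2.2)
E
```

```text
hull (201, 72, 95, 88)
[601.99248777  17.97733803 125.68532334] 17.22662996392107
[[0.3, -0.1], [-0.7, 0.5], [0.0, -0.7], [0.0, 0.1], [-0.3, 0.2], [0.7, 0.1]]
[601.96964324  17.98158249] 17.22851045464816
tri mouth (array([601.47477234,  15.63270517, 131.00661275]), [3.3, 3.1, 1.2])
[603.54760074  18.42057481 125.        ]
[542.47255404  -2.69800216 217.83381978]
pred cell bottom far edge [339.25412503 437.6498342 ] nub [339.17747024 551.04737773]
```

```bash
python3 - <<'E'
from h import *
plan([602.5,18,160],14.8)
E
```

```text
t 4.35 shift [63.4 -4.7 57.7] rot [-0.    0.12 -0.04]
```

>>> advance:
  ticks:
    - [[0.64, -0.04, 0.1], [0, 0, 0]]
    - [[0.62, -0.05, 0.1], [0, 0, 0]]
    - [[0, 0, 0.5], [0, 0, 0]]
    - [[0, 0, 0.44], [0, 0, 0]]
    - [[0, 0, 0], [0, 0, 0]]
    - [[0, 0, 0], [0, 0, 0]]
    - [[0, 0, 0], [0, 0, 0]]

```text
time_s: 5.05
ee_pos: [603.6, 18.2, 163.4]
ee_rot: [180.0, -0.1, 14.8]
force: [-0.1, 0.4, -0.5]
gripper_width: 25.4
gripper_force: 15.0
```

```bash
python3 look.py t2; python3 - <<'E'
from h import *
plan([602.5,18,128],14.8)
E
```

```text
5.1 [603.6  18.3 163.5] [ 1.7995e+02 -1.6000e-01  1.4780e+01]
t 5.1 shift [-1.2  0.  35.5] rot [ 0.05 -0.16 -0.02]
```

To row units: 10 mm is 0.2, 8 mm is 0.16.

>>> advance:
  ticks:
    - [[-0.01, 0, 0.2], [0, 0, 0]]
    - [[-0.01, 0, 0.2], [0, 0, 0]]
    - [[0, 0, 0.16], [0, 0, 0]]
    - [[0, 0, 0], [0, 0, 0]]
    - [[0, 0, 0], [0, 0, 0]]

```text
time_s: 5.6
ee_pos: [601.5, 18.6, 133.5]
ee_rot: [-180.0, 0.1, 14.8]
force: [-0.2, 0.1, -1.3]
gripper_width: 25.2
gripper_force: 15.0
```

>>> advance:
  ticks:
    - [[0, 0, 0.08], [0, 0, 0]]
    - [[0, 0, 0.07], [0, 0, 0]]
    - [[0, 0, 0], [0, 0, 0]]
    - [[0, 0, 0], [0, 0, 0]]

```text
time_s: 6.0
ee_pos: [601.9, 18.6, 126.3]
ee_rot: [180.0, -0.0, 14.8]
force: [0.9, 0.8, -0.7]
gripper_width: 25.4
gripper_force: 15.0
```

>>> advance:
  ticks:
    - [[0, 0, 0], [0, 0, 0]]
    - [[0, 0, 0], [0, 0, 0]]
    - [[0, 0, 0], [0, 0, 0]]
    - [[0, 0, 0], [0, 0, 0]]
  aperture: 40

```text
time_s: 6.4
ee_pos: [601.7, 18.6, 126.5]
ee_rot: [180.0, 0.0, 14.8]
force: [0.3, -0.0, -0.0]
gripper_width: 40.1
gripper_force: 0.0
```

>>> advance:
  ticks:
    - [[0, 0, -0.6], [0, 0, 0]]
    - [[0, 0, -0.6], [0, 0, 0]]
    - [[-0.3, 0, -0.6], [0, 0, 0]]
    - [[-0.5, 0, 0], [0, 0, 0]]
    - [[-0.4, 0, 0], [0, 0, 0]]
    - [[0, 0, 0], [0, 0, 0]]
    - [[0, 0, 0], [0, 0, 0]]

```text
time_s: 7.1
ee_pos: [544.1, 3.3, 216.8]
ee_rot: [180.0, -0.1, 14.8]
force: [1.4, 0.4, -1.2]
gripper_width: 39.9
gripper_force: 0.0
```

```bash
python3 look.py t3;  python3 - <<'E'
from h import *
a=cv2.imread("pics/t3.png");cv2.imwrite("pics/t3b.png",cv2.resize(a[20:240,130:370],None,fx=2,fy=2))
plan([496,311,220],14.8)
E
```

```text
7.15 [544.5   3.4 216.6] [ 1.7999e+02 -6.0000e-02  1.4830e+01]
t 7.15 shift [  31.8 -309.8   -3.4] rot [ 0.01 -0.06  0.03]
```

View pics/t3b.png

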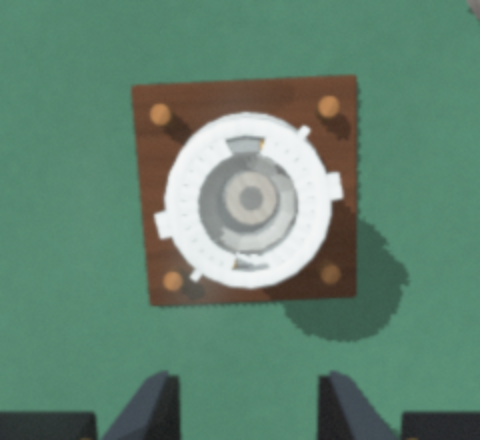

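The first cell sits nub-up in the bore, its nub at (251,197) in the crop.

>>> advance:
  ticks:
    - [[0.08, -0.76, 0], [0, 0, 0]]
    - [[0.08, -0.78, 0], [0, 0, 0]]
    - [[0.08, -0.78, 0], [0, 0, 0]]
    - [[0.08, -0.78, -0.02], [0, 0, 0]]
    - [[0.08, -0.78, -0.02], [0, 0, 0]]
    - [[0.08, -0.78, -0.02], [0, 0, 0]]
    - [[0.08, -0.78, 0], [0, 0, 0]]
    - [[0.08, -0.76, 0], [0, 0, 0]]
  aperture: 60

```text
time_s: 7.95
ee_pos: [495.7, 313.6, 219.0]
ee_rot: [-180.0, -0.0, 14.9]
force: [1.7, -0.0, -0.2]
gripper_width: 60.5
gripper_force: 0.0
```

>>> advance:
  ticks:
    - [[0, 0, 0], [0, 0, 0]]
    - [[0, 0, 0], [0, 0, 0]]
    - [[0, 0, 0], [0, 0, 0]]

```text
time_s: 8.25
ee_pos: [495.8, 310.6, 219.0]
ee_rot: [180.0, 0.0, 14.8]
force: [-0.1, 0.9, 0.2]
gripper_width: 60.4
gripper_force: 0.0
```

```bash
python3 look.py cl
```

```text
8.3 [495.8 310.3 219.2] [1.7997e+02 2.0000e-02 1.4770e+01]
```

View pics/cl.png

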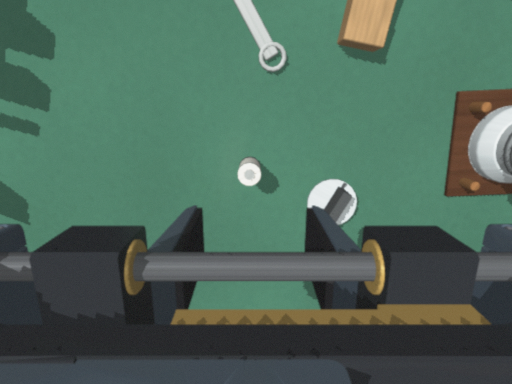

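Cell nub is at (249.5,174), and the lid's flange is at (332,203) with its bar running from (326,219) to (347,187).

```bash
python3 - <<'E'
from h import *
m=dict(np.load("pics/cl.npz"));T=env.camera_model("top");S=env.camera_model("side")
p=onz(m,(249.5,174),50);print(p)
print("tri",tri((m,(249.5,174)),(T,np.array([209,354])*.64),(S,np.array([341,228])*.64)))
print("lid flange",onz(m,(332,203),18),"bar",onz(m,(326,219),46),onz(m,(347,187),46))
plan([p[0]+.5,p[1],28],14.8)
E
```

```text
[493.70379598 314.40689217  50.        ]
tri (array([494.13031902, 312.93490944,  46.56202659]), [1.8, 3.7, 2.3])
lid flange [477.19726483 203.21753846  18.        ] bar [463.33047339 213.22285284  46.        ] [506.65541272 202.18911028  46.        ]
t 8.3 shift [ -0.5  -4.5 191.2] rot [ 0.03  0.02 -0.03]
```

>>> advance:
  ticks:
    - [[0, -0.04, 0.9], [0, 0, 0]]
    - [[0, -0.04, 0.9], [0, 0, 0]]
    - [[-0.01, -0.01, 0.9], [0, 0, 0]]
    - [[0, 0, 0.7], [0, 0, 0]]
    - [[0, 0, 0.42], [0, 0, 0]]
    - [[0, 0, 0], [0, 0, 0]]
    - [[0, 0, 0], [0, 0, 0]]

```text
time_s: 9.0
ee_pos: [494.6, 314.8, 29.0]
ee_rot: [-180.0, -0.0, 14.7]
force: [0.6, 0.0, 0.7]
gripper_width: 59.7
gripper_force: 0.0
```

>>> advance:
  ticks:
    - [[0, 0, 0], [0, 0, 0]]
    - [[0, 0, 0], [0, 0, 0]]
    - [[0, 0, 0], [0, 0, 0]]
    - [[0, 0, 0], [0, 0, 0]]
    - [[0, 0, 0], [0, 0, 0]]
  aperture: 20
  grip_n: 15

```text
time_s: 9.5
ee_pos: [493.9, 315.5, 28.8]
ee_rot: [-180.0, -0.0, 14.8]
force: [0.1, -0.1, 1.9]
gripper_width: 25.6
gripper_force: 15.0
```

>>> advance:
  ticks:
    - [[0, 0, -0.9], [0, 0, 0]]
    - [[0, 0, -0.9], [0, 0, 0]]
    - [[0, 0, -0.9], [0, 0, 0]]
    - [[0, 0, -0.9], [0, 0, 0]]
    - [[0, 0, 0], [0, 0, 0]]
    - [[0, 0, 0], [0, 0, 0]]

```text
time_s: 10.1
ee_pos: [493.9, 315.5, 209.4]
ee_rot: [-180.0, -0.1, 14.8]
force: [-0.2, -0.1, -1.8]
gripper_width: 25.6
gripper_force: 15.0
```

```bash
python3 - <<'E'
from h import *
plan([602.5,18,209],14.8)
E
```

```text
t 10.1 shift [2.880e+01 3.154e+02 3.000e-01] rot [-0.03 -0.12  0.03]
```

To row units: 40 mm is 0.8, 39 mm is 0.78.

>>> advance:
  ticks:
    - [[0.07, 0.78, 0], [0, 0, 0]]
    - [[0.07, 0.78, 0], [0, 0, 0]]
    - [[0.07, 0.8, 0], [0, 0, 0]]
    - [[0.07, 0.8, 0], [0, 0, 0]]
    - [[0.07, 0.8, 0], [0, 0, 0]]
    - [[0.07, 0.78, 0], [0, 0, 0]]
    - [[0.07, 0.78, 0], [0, 0, 0]]
    - [[0.07, 0.78, 0], [0, 0, 0]]

```text
time_s: 10.9
ee_pos: [600.5, 16.4, 205.9]
ee_rot: [-179.9, 0.3, 14.8]
force: [0.9, 0.6, -0.3]
gripper_width: 25.1
gripper_force: 15.0
```

>>> advance:
  ticks:
    - [[0, 0, 0.5], [0, 0, 0]]
    - [[0, 0, 0.46], [0, 0, 0]]
    - [[0, 0, 0], [0, 0, 0]]
    - [[0, 0, 0], [0, 0, 0]]
    - [[0, 0, 0], [0, 0, 0]]

```text
time_s: 11.4
ee_pos: [601.9, 18.3, 161.0]
ee_rot: [180.0, -0.1, 14.9]
force: [-0.2, 0.2, -0.0]
gripper_width: 25.1
gripper_force: 15.0
```

```bash
python3 - <<'E'
from h import *
plan([602,18,134],14.8)
E
```

```text
t 11.4 shift [ 0.   0.3 27. ] rot [ 0.02 -0.05  0.06]
```

To row units: 10 mm is 0.2, 7 mm is 0.14.

>>> advance:
  ticks:
    - [[0, 0, 0.2], [0, 0, 0]]
    - [[0, 0, 0.2], [0, 0, 0]]
    - [[0, 0, 0.14], [0, 0, 0]]
    - [[0, 0, 0], [0, 0, 0]]
    - [[0, 0, 0.08], [0, 0, 0]]
    - [[0, 0, 0.07], [0, 0, 0]]
    - [[0, 0, 0], [0, 0, 0]]
    - [[0, 0, 0], [0, 0, 0]]

```text
time_s: 12.2
ee_pos: [601.4, 18.0, 126.0]
ee_rot: [180.0, 0.0, 14.8]
force: [0.6, -0.3, -0.5]
gripper_width: 25.7
gripper_force: 15.0
```

>>> advance:
  ticks:
    - [[0, 0, 0], [0, 0, 0]]
    - [[0, 0, 0], [0, 0, 0]]
    - [[0, 0, 0], [0, 0, 0]]
    - [[0, 0, 0], [0, 0, 0]]
  aperture: 40

```text
time_s: 12.6
ee_pos: [601.4, 18.0, 126.1]
ee_rot: [180.0, -0.0, 14.8]
force: [0.1, 0.3, -0.2]
gripper_width: 40.1
gripper_force: 0.0
```

>>> advance:
  ticks:
    - [[0, 0, -0.6], [0, 0, 0]]
    - [[0, 0, -0.6], [0, 0, 0]]
    - [[-0.3, 0, -0.6], [0, 0, 0]]
    - [[-0.5, 0, 0], [0, 0, 0]]
    - [[-0.4, 0, 0], [0, 0, 0]]
    - [[0, 0, 0], [0, 0, 0]]
    - [[0, 0, 0], [0, 0, 0]]

```text
time_s: 13.3
ee_pos: [543.8, 2.7, 216.3]
ee_rot: [180.0, -0.1, 14.8]
force: [-0.4, 1.2, -0.5]
gripper_width: 40.1
gripper_force: 0.0
```

```bash
python3 look.py t4;  python3 - <<'E'
from h import *
a=cv2.imread("pics/t4.png");cv2.imwrite("pics/t4b.png",cv2.resize(a[20:240,130:370],None,fx=2,fy=2))
E
```

```text
13.35 [544.2   2.8 216.1] [ 1.7999e+02 -7.0000e-02  1.4830e+01]
```

View pics/t4b.png

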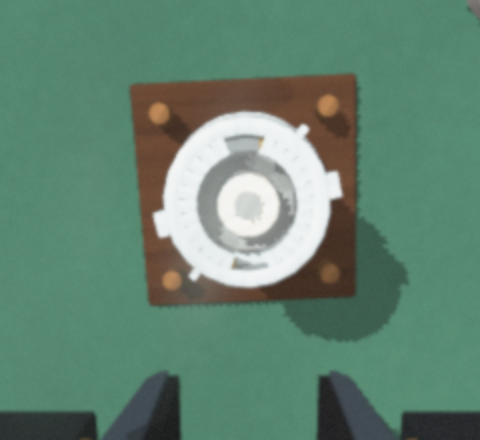

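Both cells are in, the second nub-up just below the rim at (249,205). Now the lid.

```bash
python3 - <<'E'
from h import *
plan([440,205,216],-14)
E
```

```text
t 13.35 shift [ -49.  -222.2   -0. ] rot [-0.   -0.07 28.83]
```

>>> advance:
  ticks:
    - [[-0.16, -0.74, 0], [0, 0, 0]]
    - [[-0.16, -0.74, 0], [0, 0, 0]]
    - [[-0.16, -0.74, 0], [0, 0, 0]]
    - [[-0.16, -0.74, 0], [0, 0, 0]]
    - [[-0.16, -0.74, 0], [0, 0, 0]]
    - [[-0.18, -0.74, 0], [0, 0, 0]]
    - [[0, 0, 0], [0, 0, 7.2]]
    - [[0, 0, 0], [0, 0, 7.2]]
  aperture: 50

```text
time_s: 14.15
ee_pos: [439.5, 206.5, 215.7]
ee_rot: [180.0, -0.0, 0.3]
force: [0.2, -0.7, 0.7]
gripper_width: 49.9
gripper_force: 0.0
```

>>> advance:
  ticks:
    - [[0, 0, 0], [0, 0, 7.2]]
    - [[0, 0, 0], [0, 0, 7.2]]
    - [[0, 0, 0], [0, 0, 0]]
    - [[0, 0, 0], [0, 0, 0]]
    - [[0, 0, 0], [0, 0, 0]]

```text
time_s: 14.65
ee_pos: [439.5, 204.9, 215.8]
ee_rot: [180.0, 0.0, -13.9]
force: [0.7, 0.5, -0.5]
gripper_width: 50.4
gripper_force: 0.0
```

```bash
python3 look.py lid; python3 - <<'E'
from h import *
a=cv2.imread("pics/lid.png");cv2.imwrite("pics/lidb.png",cv2.resize(a[40:240,150:350],None,fx=3,fy=3))
m=dict(np.load("pics/lid.npz"));print(proj(m,[477,203,18]))
E
```

```text
14.7 [439.5 204.9 215.8] [180.     0.   -13.89]
[247.4985023  137.69757329]
```

View pics/lidb.png

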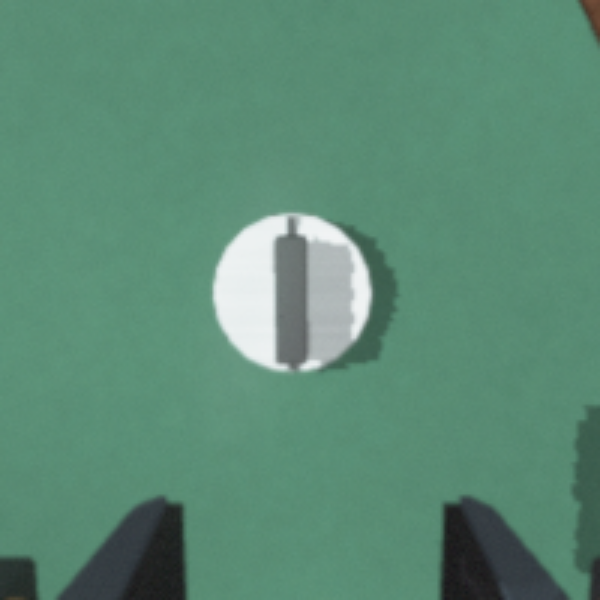

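The lid's bar runs from (290.5,237) to (291.5,364) in the crop, so it nearly lines up with the tool already; the flange is centred at (292.5,292).

```bash
python3 - <<'E'
from h import *
m=dict(np.load("pics/lid.npz"));T=env.camera_model("top");S=env.camera_model("side")
a=cv2.imread("pics/lid.png");g=a[100:170,220:275].astype(int)
k=((g.max(2)<115)&(g.max(2)-g.min(2)<25)).astype(np.uint8);k=cv2.morphologyEx(k,cv2.MORPH_OPEN,np.ones((4,4)))
n,l,st,c=cv2.connectedComponentsWithStats(k);i=1+st[1:,4].argmax();pts=np.argwhere(l==i)[:,::-1].astype(np.float32)
print(st[i],c[i]+[220,100],cv2.minAreaRect(pts))
raw=lambda p:(np.array(p)+.5)/3-.5+[150,40]
t=onz(m,raw((290.7,238)),46);b=onz(m,raw((291.5,363)),46);d=t-b
print("bar",t,b,(t+b)/2,np.linalg.norm(d),"yaw",np.degrees(np.arctan2(d[1],d[0])))
print("flange",onz(m,raw((292.5,292)),18))
f1=onz(m,raw((292,217)),18);f2=onz(m,raw((294,369)),18);d=f1-f2;print("marks yaw",np.degrees(np.arctan2(d[1],d[0])),np.linalg.norm(d))
m2=dict(np.load("pics/cl.npz"))
print("tri",tri((m,raw((291.2,300))),(T,np.array([276,366])*.64),(S,np.array([335,261])*.64),(m2,(336.5,203))))
p=onz(m,raw((292.5,292)),18);plan([p[0],p[1],20.5],-14)
E
```

```text
[ 25  42   8  20 131] [249.03816794 152.54198473] ((28.5, 51.5), (19.0, 7.0), 90.0)
bar [499.11556021 197.89648909  46.        ] [455.22818233 208.70685487  46.        ] [477.17187127 203.30167198  46.        ] 45.19918081054007 yaw -13.837659726182856
flange [477.8841995  203.18014252  18.        ]
marks yaw -13.415906388185014 59.24242009820348
tri (array([478.09146419, 202.49010776,  32.84122937]), [2.1, 2.2, 2.5, 4.0])
t 14.7 shift [ 37.7  -7.6 195.3] rot [0.   0.   0.11]
```

>>> advance:
  ticks:
    - [[0.38, -0.08, 0.6], [0, 0, 0]]
    - [[0.38, -0.07, 0.6], [0, 0, 0]]
    - [[0, 0, 0.9], [0, 0, 0]]
    - [[0, 0, 0.9], [0, 0, 0]]
    - [[0, 0, 0.6], [0, 0, 0]]
    - [[0, 0, 0.26], [0, 0, 0]]
    - [[0, 0, 0], [0, 0, 0]]
    - [[0, 0, 0], [0, 0, 0]]

```text
time_s: 15.5
ee_pos: [478.5, 203.0, 23.3]
ee_rot: [-180.0, -0.0, -13.9]
force: [0.3, 0.9, 0.6]
gripper_width: 49.8
gripper_force: 0.0
```

>>> advance:
  ticks:
    - [[0, 0, 0], [0, 0, 0]]
    - [[0, 0, 0], [0, 0, 0]]
    - [[0, 0, 0], [0, 0, 0]]
    - [[0, 0, 0], [0, 0, 0]]
    - [[0, 0, 0], [0, 0, 0]]
    - [[0, 0, 0], [0, 0, 0]]
  aperture: 6
  grip_n: 35

```text
time_s: 16.1
ee_pos: [478.1, 202.9, 23.2]
ee_rot: [-180.0, -0.0, -14.0]
force: [-0.4, 1.2, 2.6]
gripper_width: 11.5
gripper_force: 35.0
```

To row units: -45 mm is -0.9, -40 mm is -0.8.

>>> advance:
  ticks:
    - [[0, 0, -0.8], [0, 0, 0]]
    - [[0, 0, -0.9], [0, 0, 0]]
    - [[0, 0, -0.9], [0, 0, 0]]
    - [[0, 0, -0.8], [0, 0, 0]]
    - [[0, 0, 0], [0, 0, -7.8]]
    - [[0, 0, 0], [0, 0, -7.8]]
    - [[0, 0, 0], [0, 0, -7.8]]
    - [[0, 0, 0], [0, 0, -7.8]]

```text
time_s: 16.9
ee_pos: [477.6, 202.7, 192.7]
ee_rot: [180.0, 0.0, 17.6]
force: [0.1, 0.7, -1.3]
gripper_width: 11.8
gripper_force: 35.0
```

>>> advance:
  ticks:
    - [[0, 0, 0], [0, 0, 0]]
    - [[0, 0, 0], [0, 0, 0]]

```text
time_s: 17.1
ee_pos: [477.7, 202.7, 192.6]
ee_rot: [180.0, 0.0, 17.1]
force: [0.2, 0.1, -0.1]
gripper_width: 12.2
gripper_force: 35.0
```

```bash
python3 - <<'E'
from h import *
plan([602.4,18.1,192],17.2)
E
```

```text
t 17.1 shift [ 65.  213.1   0.6] rot [ 0.01  0.04 -0.13]
```

To row units: 43 mm is 0.86, 42 mm is 0.84.

>>> advance:
  ticks:
    - [[0.26, 0.84, 0], [0, 0, 0]]
    - [[0.26, 0.86, 0], [0, 0, 0]]
    - [[0.26, 0.86, 0], [0, 0, 0]]
    - [[0.26, 0.86, 0], [0, 0, 0]]
    - [[0.26, 0.84, 0], [0, 0, 0]]
    - [[0, 0, 0.4], [0, 0, 0]]
    - [[0, 0, 0.24], [0, 0, 0]]
    - [[0, 0, 0], [0, 0, 0]]

```text
time_s: 17.9
ee_pos: [601.2, 18.8, 158.5]
ee_rot: [-179.9, 0.3, 17.2]
force: [-0.7, 1.4, -1.5]
gripper_width: 11.7
gripper_force: 35.0
```

>>> advance:
  ticks:
    - [[0, 0, 0], [0, 0, 0]]
    - [[0, 0, 0], [0, 0, 0]]

```text
time_s: 18.1
ee_pos: [603.3, 19.5, 161.9]
ee_rot: [180.0, -0.1, 17.3]
force: [-0.7, -0.1, -0.7]
gripper_width: 11.2
gripper_force: 35.0
```

```bash
python3 - <<'E'
from h import *
plan([602.4,18.1,152],17.2)
E
```

```text
t 18.1 shift [-1.3  1.1  9.9] rot [ 0.03 -0.08  0.08]
```

>>> advance:
  ticks:
    - [[0, 0, 0.08], [0, 0, 0]]
    - [[0, 0, 0.06], [0, 0, 0]]
    - [[0, 0, 0], [0, 0, 0]]
    - [[0, 0, 0], [0, 0, 0]]
    - [[0, 0, 0], [0, 0, 0]]
    - [[0, 0, 0], [0, 0, 0]]

```text
time_s: 18.7
ee_pos: [603.2, 18.6, 154.0]
ee_rot: [180.0, -0.0, 17.2]
force: [0.5, 0.1, -0.4]
gripper_width: 11.9
gripper_force: 35.0
```

```bash
python3 look.py ins; python3 - <<'E'
from h import *
plan([602.4,18.1,150],17.2)
a=cv2.imread("pics/ins.png");cv2.imwrite("pics/insb.png",cv2.resize(a[100:300,150:350],None,fx=3,fy=3,interpolation=cv2.INTER_CUBIC))
E
```

```text
18.75 [603.2  18.6 154. ] [ 1.7999e+02 -1.0000e-02  1.7220e+01]
t 18.75 shift [-0.9  0.2  4. ] rot [ 0.01 -0.01  0.02]
```

View pics/insb.png

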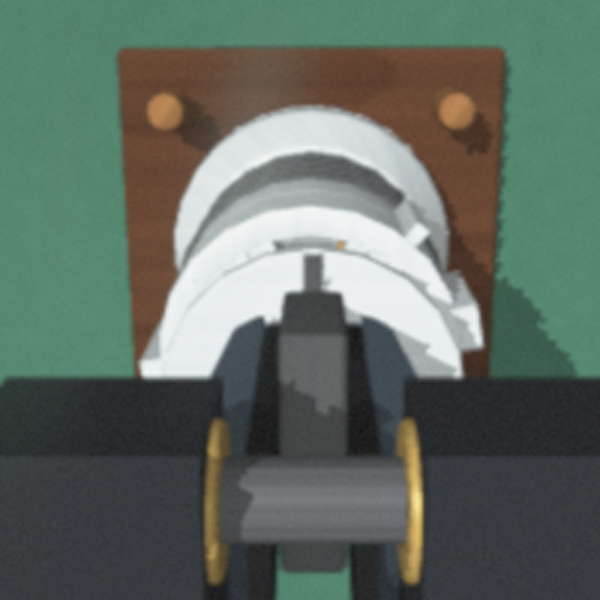

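The slot in the ledge spans columns 275–345 in the crop and the lid's index mark is at 313, so they line up. Lowering slowly.

>>> advance:
  ticks:
    - [[-0.018, 0.004, 0.04], [0, 0, 0]]
    - [[0, 0, 0.04], [0, 0, 0]]
    - [[0, 0, 0.04], [0, 0, 0]]
    - [[0, 0, 0.04], [0, 0, 0]]
    - [[0, 0, 0], [0, 0, 0]]
    - [[0, 0, 0], [0, 0, 0]]

```text
time_s: 19.35
ee_pos: [602.3, 18.2, 145.8]
ee_rot: [180.0, 0.0, 17.2]
force: [0.4, -0.2, -0.8]
gripper_width: 12.2
gripper_force: 35.0
```

>>> advance:
  ticks:
    - [[0, 0, 0.03], [0, 0, 0]]
    - [[0, 0, 0.03], [0, 0, 0]]
    - [[0, 0, 0], [0, 0, 0]]
    - [[0, 0, 0], [0, 0, 0]]

```text
time_s: 19.75
ee_pos: [602.5, 18.2, 143.1]
ee_rot: [180.0, -0.0, 17.2]
force: [-0.5, 0.3, 0.3]
gripper_width: 12.0
gripper_force: 35.0
```

To row units: 1.5 mm is 0.03.

>>> advance:
  ticks:
    - [[0, 0, 0.03], [0, 0, 0]]
    - [[0, 0, 0.03], [0, 0, 0]]
    - [[0, 0, 0], [0, 0, 0]]
    - [[0, 0, 0], [0, 0, 0]]

```text
time_s: 20.15
ee_pos: [602.5, 18.2, 140.1]
ee_rot: [180.0, -0.0, 17.2]
force: [-0.7, 0.4, 1.2]
gripper_width: 11.8
gripper_force: 35.0
```

>>> advance:
  ticks:
    - [[0, 0, 0.024], [0, 0, 0]]
    - [[0, 0, 0.024], [0, 0, 0]]
    - [[0, 0, 0], [0, 0, 0]]
    - [[0, 0, 0], [0, 0, 0]]
    - [[0, 0, 0], [0, 0, 0]]

```text
time_s: 20.65
ee_pos: [602.4, 18.1, 137.7]
ee_rot: [180.0, -0.0, 17.2]
force: [0.0, 0.1, 3.4]
gripper_width: 12.0
gripper_force: 35.0
```

To row units: 1 mm is 0.02.

>>> advance:
  ticks:
    - [[0, 0, 0.02], [0, 0, 0]]
    - [[0, 0, 0], [0, 0, 0]]
    - [[0, 0, 0], [0, 0, 0]]

```text
time_s: 20.95
ee_pos: [602.4, 18.1, 136.6]
ee_rot: [180.0, -0.0, 17.2]
force: [-0.2, -0.5, 3.6]
gripper_width: 11.9
gripper_force: 35.0
```

>>> advance:
  ticks:
    - [[0, 0, 0.016], [0, 0, 0]]
    - [[0, 0, 0], [0, 0, 0]]
    - [[0, 0, 0], [0, 0, 0]]

```text
time_s: 21.25
ee_pos: [602.4, 18.1, 135.8]
ee_rot: [180.0, -0.0, 17.2]
force: [0.5, 0.2, 3.7]
gripper_width: 11.9
gripper_force: 35.0
```

>>> advance:
  ticks:
    - [[0, 0, 0.014], [0, 0, 0]]
    - [[0, 0, 0], [0, 0, 0]]
    - [[0, 0, 0], [0, 0, 0]]

```text
time_s: 21.55
ee_pos: [602.4, 18.2, 135.2]
ee_rot: [180.0, -0.0, 17.2]
force: [-0.2, -0.5, 4.6]
gripper_width: 11.7
gripper_force: 35.0
```

>>> advance:
  ticks:
    - [[0, 0, -0.022], [0, 0, 0]]
    - [[0, 0, 0], [0, 0, 0]]
    - [[0, 0, 0], [0, 0, 4]]
    - [[0, 0, 0], [0, 0, 4]]
    - [[0, 0, 0], [0, 0, 4]]
    - [[0, 0, 0], [0, 0, 4]]
    - [[0, 0, 0], [0, 0, 0]]
    - [[0, 0, 0], [0, 0, 0]]

```text
time_s: 22.35
ee_pos: [602.2, 18.5, 136.1]
ee_rot: [-180.0, 0.0, 1.3]
force: [0.3, 1.0, 2.8]
gripper_width: 11.9
gripper_force: 35.0
```

```bash
python3 -c "
from h import *
print(env.state()['torque'])"
```

```text
[ 0.31194542 -0.05789671  0.07070995]
```

Turning freely; torque is 0.07 N m against the return spring, as expected.

>>> advance:
  ticks:
    - [[0, 0, 0], [0, 0, 4]]
    - [[0, 0, 0], [0, 0, 4]]
    - [[0, 0, 0], [0, 0, 4]]
    - [[0, 0, 0], [0, 0, 4]]
    - [[0, 0, 0], [0, 0, 4]]
    - [[0, 0, 0], [0, 0, 2.5]]
    - [[0, 0, 0], [0, 0, 0]]
    - [[0, 0, 0], [0, 0, 0]]

```text
time_s: 23.15
ee_pos: [602.2, 18.3, 136.1]
ee_rot: [180.0, 0.0, -21.2]
force: [-0.4, 1.5, 3.1]
gripper_width: 12.2
gripper_force: 35.0
```

>>> advance:
  ticks:
    - [[0, 0, 0], [0, 0, 1.2]]
    - [[0, 0, 0], [0, 0, 0]]
    - [[0, 0, 0], [0, 0, 0]]

```text
time_s: 23.45
ee_pos: [602.2, 18.2, 136.1]
ee_rot: [180.0, 0.0, -22.5]
force: [-0.6, 0.8, 3.4]
gripper_width: 11.6
gripper_force: 35.0
```

```bash
python3 look.py fin; python3 - <<'E'
from h import *
print(env.state()['torque'])
cv2.imwrite("pics/sidefin.png",env.grab_frame("side"));cv2.imwrite("pics/topfin.png",env.grab_frame("top"))
a=cv2.imread("pics/fin.png")[100:300,150:350];T=env.camera_model("top")
c=np.round(proj(T,[602,18,150])).astype(int);t=cv2.imread("pics/topfin.png")[c[1]-25:c[1]+25,c[0]-25:c[0]+25]
S=env.camera_model("side");c=np.round(proj(S,[602,18,140])).astype(int);s=cv2.imread("pics/sidefin.png")[c[1]-30:c[1]+30,c[0]-30:c[0]+30]
L=cv2.resize(a,(560,560),interpolation=cv2.INTER_CUBIC)
Rr=np.vstack([cv2.resize(s,(240,280)),cv2.resize(t,(240,280))])
cv2.imwrite("pics/finb.png",np.hstack([L,Rr]))
E
```

```text
23.5 [602.2  18.2 136.1] [ 1.800e+02  1.000e-02 -2.246e+01]
[0.36819556 0.09636088 0.11373787]
```

View pics/finb.png

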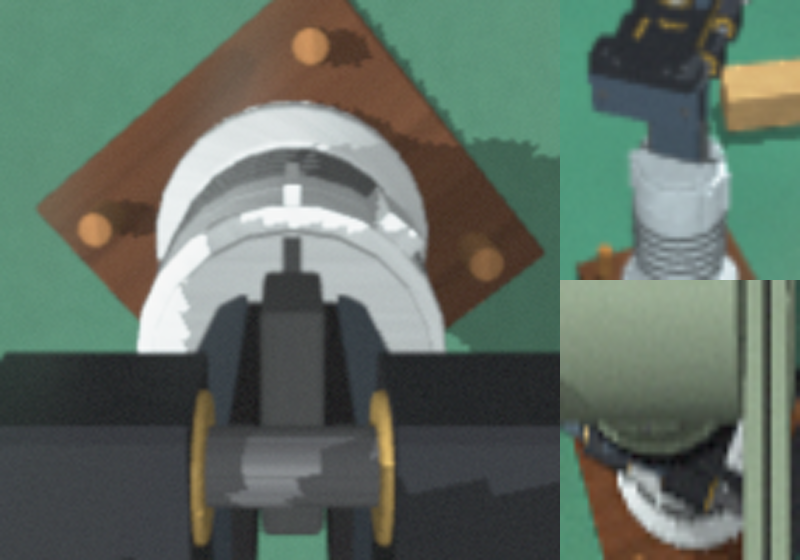

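The narrow rib at (291,195) lines up with the lid's mark and bar at (292,250–500). The lid is down on the tube and held.

```bash
python3 -c "
from workcell import env
print(env.job_done())"
```

```text
the job is handed in; nothing more can be done
None
```

Both cells are in the bore nub-up, and the lid is pressed down, turned 40° clockwise to the narrow rib and still gripped short of the lock; I handed the job in at about 24 s.

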